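# Bring the bearing-ball tray to the saw's bearing housing

## Task

First press the red cap of the pin tube fully home while the plywood tray stands on the bench, then lift the tray by its dark wooden grip and carry it so steadily that the loose steel ball stays in its shallow brass-rimmed pocket. Finish while still holding the tray in the gripper: level, at rest, about ten centimetres above the bench, with the ball pocket straight above the mouth of the yellow bearing housing. Do not touch the ball or disturb the sanding block, pencil cup, carton or sander.

Things in the scene. Friction and masses are not known exactly. Their poses are not given: they have to be found in the camera images.
- tray: loose plywood tray, 180 (own x) x 110 (own y) x 8 mm thick, about 0.25 kg, roughly balanced about its grip with the ball aboard. Origin: centre of its underside, z up. Along its own x: ball pocket at +55 mm, dark upright grip at 0, pin tube at -55 mm. It may slide if pushed sideways. Starts standing on the bench
- tray_grip (a point): point to grip: on the dark wooden blade at the tray's centre, 70 mm above the tray's underside. The blade is 40 mm along the tray's x, 16 mm thick along its y (close the fingers along the tray's y), and its top is 88 mm above the underside
- pocket (a point): centre of the ball pocket's floor, 8 mm above the tray's underside, 55 mm along the tray's +x. Round blue flat floor of 44 mm diameter inside a brass rim 3 mm high and 4 mm wide: the ball rolls out at about 40 degrees of tilt, or less if jerked
- ball_center (a point): centre of the loose steel ball, 24 mm diameter, 56 g, free to roll in the pocket; it rests 12 mm above the pocket's floor
- cap (a joint): how far the red cap stands proud of fully home, in m: 0 = fully home on the tube's black shoulder, up to 0.011. It slides along the tray's z with a snug friction of about 5 N and stays where it is left; press down on its top with about 8 to 15 N
- cap_top (a point): centre of the top face of the red cap (30 mm diameter, 22 mm tall) on the pin tube, 55 mm along the tray's -x; its top is 44 mm above the tray's underside when fully home. A white gap shows under the cap while it is proud
- cup: yellow bearing housing bolted to the bench: 100 x 100 x 10 mm foot with a round hub of 68 mm diameter narrowing to 56 mm, open at the top, 45 mm tall overall. Origin: centre of its underside, on the bench
- cup_mouth (a point): centre of the housing's round mouth (32 mm wide), 45 mm above the bench
- block: loose cork sanding block, 100 x 60 x 35 mm, lying between tray and housing; leave alone. Origin: centre of its underside
- pencils: loose blue pencil cup, 72 mm diameter, pencils to 170 mm height; leave alone. Origin: centre of its underside
- carton: loose brown carton, 110 x 150 x 86 mm, white band and red patch; leave alone. Origin: centre of its underside
- sander: loose red palm sander, foot 110 x 110 mm, 142 mm tall; leave alone. Origin: centre of its underside
Not all that is in view belongs to the job. There is more than one size of the cup; the job needs the middle-sized.

How it is judged (in metres and radians):
On the way, in this order (a step that is already met when the one before it is completed fails the run):
1. the red cap is pressed home while the tray stands on the bench (value of joint cap below 0.002 m and height (world z) of tray below 0.01 m and angle between tray's own z axis and vertical below 0.05 rad), for 0.2 s.
2. the tray is lifted in the fingers with the ball in its pocket (height (world z) of tray above 0.04 m and contact force between the fingers and tray above 1 N and distance between ball_center and pocket below 0.025 m), for 0.2 s.
At the end, for the whole second after the job is handed in: Fingers hold the tray at rest, within 0.12 rad of level, underside 70 to 140 mm above the bench, clear of the housing; pocket centre within 25 mm (horizontally) of the housing's mouth; ball in its pocket (centre within 23 mm of the floor's centre); cap under 2 mm proud (value of joint cap below 0.002 m and contact force between the fingers and tray above 1 N and contact force between tray and cup below 0.2 N and height (world z) of tray between 0.07 and 0.14 m and angle between tray's own z axis and vertical below 0.12 rad and horizontal distance between pocket and cup_mouth below 0.025 m and distance between ball_center and pocket below 0.023 m and linear speed of tray below 0.03 m/s and angular speed of tray below 0.2 rad/s); the arm keeps its last pose, push and grip.
It fails at once if the ball leaves its pocket (distance between ball_center and pocket above 0.03 m).
It fails at once if the robot touches the ball (contact force between any of the fingers, the arm and ball above 0.3 N).
It fails at once if a bystander is disturbed (moved more than 20 mm) (distance of any of block, pencils, carton, sander from where it was at the start of the episode above 0.02 m).
It also fails if it takes over 61 s, if anything falls off the work surface, if the arm or the gripper's body presses on something with over 40 N, if the wrist force passes 120 N, or if a joint passes its speed limit or range.

## Robot

A 7-joint arm with a two-finger parallel gripper is mounted at the origin on the work surface. World frame = base frame: x ahead of the robot, y to its left, z up, the work surface at z = 0. Lengths are in mm, angles in rad, forces in N, time in s.
With the tool pointing down it reaches from about 400 to 900 mm from the base axis. Payload 5.5 kg.
Tool frame: the origin (TCP) lies midway between the tips of the shut fingers; the grasp point (between the pads) lies 19 mm behind it; z points along the fingers, y is the line along which they close (so a half turn about z gives the same grasp; the last joint's range is limited). The gripper opens to 92 mm and grips with 3 to 60 N. Pads are 19 mm wide; open, the fingers measure 130 mm over their backs; the gripper's body (75 mm by 190 mm) begins 47 mm behind the grasp point.
Start: joints at [1.421, 0.501, -0.427, 1.55, 0.221, 1.138, -0.21], TCP at [260.796, -595.387, 226.729] pointing down, gripper open.
Joint ranges: [-2.88, 2.88], [-0.31, 2.03], [-1.54, 1.56], [0.2, 2.42], [-1.41, 4.55], [0.19, 2.02], [-2.57, 2.57]. Speed limits (rad/s): [2.57, 2.57, 3.14, 3.14, 3.14, 3.14, 3.14].

## Interface

Orientations are given as a unit quaternion [w, x, y, z].
In Python, from rig import r gives the robot as it stands. The module is installed in compiled form; this text tells all that it offers.
- The arm moves only by the tool inch_along, called after "Request:" in YAML: its name, and indented under it one key for each argument. Schema: {"type":"object","properties":{"motion":{"type":"object","properties":{"dx":{"type":"array","items":{"type":"number"},"minItems":1,"maxItems":20},"dy":{"type":"array","items":{"type":"number"},"minItems":1,"maxItems":20},"dz":{"type":"array","items":{"type":"number"},"minItems":1,"maxItems":20},"wx":{"type":"array","items":{"type":"number"},"minItems":1,"maxItems":20},"wy":{"type":"array","items":{"type":"number"},"minItems":1,"maxItems":20},"wz":{"type":"array","items":{"type":"number"},"minItems":1,"maxItems":20}},"additionalProperties":false,"required":["dx","dy","dz","wx","wy","wz"]},"jaw":{"type":"number"},"grip_n":{"type":"number"},"only":{"type":"string"},"quiet":{"type":"boolean"},"lines":{"type":"string"}},"required":["motion"],"additionalProperties":false}. motion is an object with one list for each field, all of the same length, 1 to 20, a row being the entries at one place: dx, dy, dz (the shift in a scale on which 1.0 is 500 mm), wx, wy, wz (a rotation vector in shares of 180 degrees (1.0 is 180 degrees)); each row shifts and turns the commanded pose from where the row before left it, along the tool's axes as they then stand; what a row does not reach is not made up. A row lasts 1/12 s, in which the tool goes at most 41.7 mm and 0.125 rad, less where a joint would pass 70% of its speed; a pose out of reach is approached as far as the arm can. jaw is the finger opening in mm, set as the call begins (left out keeps the last). The fingers move at their own pace and stop on an object; grip_n is the grip in N (left out, the last holds). Time passes only in rows, so rows that do not move let the fingers close. The tool returns the time, the measured TCP pose, the force, the opening and the grip force at its end. only (a regular expression) keeps the lines of the reply that match it, lines (a string "A,B") keeps lines A to B, and quiet returns only ok. No shift or turn number may pass 1 either way. Input that does not fit is refused with a message, and nothing moves.
- r.sense(): the state, without advancing time (a new reading comes with each control period).
- r.grab_frame(name): name is "scene" or "top" or "wrist"; returns a dict with "img" (420x560x3 uint8, red, green, blue), "mtx" (3x3 intrinsics, pixels), "cam_to_world" (4x4, takes a point from camera to world coordinates); the wrist camera has in their place "mount" (4x4, takes a point from camera to tool coordinates, whose origin is the TCP and whose axes are the flange's). Camera axes: x right, y down, z forward; pixel columns grow to the right and rows downward; lengths in mm; the calibration is good to about 2 mm. The wrist camera is an equidistant fisheye: a pixel r from the principal point sees the ray r / f radians off the axis. A picture is of the moment at which its call begins: read the wrist's pose just before it. There is no depth.
- r.close_job(): hands the job in; it is judged then, once.
Trained networks look in the newest picture that a camera, given by its name, has taken for a name from the list of things; names that differ only in an ending like _2 or _b are one class to them, and where a whole thing is asked for, a point or a joint stands for the part that bears it (a point fixed in the world has none). Each returns a list of dicts, best first, with "score" (0 to 1); they miss things now and then, are a little off and sometimes report something else, mostly with a low value. They report only what shows in the picture. A call takes as long as a camera call. They do not tell look-alikes from the thing itself.
- r.find_in(name, camera): "uv" ([column, row] in pixels, amid what is visible of it).
- r.cut_out(name, camera): "region" (420x560 bool, what is visible of it) and "uv" ([column, row] in pixels, amid what is visible of it).
The state is a dict: "time": time; "joint_positions": joint angles; "dq": joint speeds; "tau": joint torques, N m; "position": TCP position; "tool_rot": TCP orientation; "wrist_force": force on the tool from outside, world axes, zero at the start; "torque": the same for the moment, N m; "gripper_width": finger opening in mm; "grasp_force": force on a finger pad.
Only numpy, scipy, OpenCV 4.12 (cv2) and the standard library are available. Lean on these libraries where they do the work, as an engineer would, in place of code of your own. Each camera call takes 0.05 s, during which the arm holds its last target. There are 200 camera calls.

## Working session

There is one attempt and no reset: what is moved stays moved. The work goes in short steps, Python scripts to look and compute and a tool call to move; the robot and the scene stay as the last step left them, time stands still between calls to the robot, and variables do not carry over. Pictures are saved under pics/ and viewed, at most 10 in all, crops included, and the job is handed in when it is done.

```bash
mkdir -p pics; python3 - <<'E'
from rig import r
import cv2,numpy as np
s=r.sense();print({k:np.round(s[k],3).tolist() for k in s})
for c in("scene","top"):
    f=r.grab_frame(c);cv2.imwrite(f"pics/{c}0.png",f["img"][:,:,::-1]);print(c,f["mtx"].tolist(),np.round(f["cam_to_world"],3).tolist())
    for n in("tray","tray_grip","pocket","ball_center","cap_top","cup","block","pencils","carton","sander"):
        print(n,[(np.round(d["uv"]).tolist(),round(d["score"],2)) for d in r.find_in(n,c)][:4])
E
```

```text
{'time': 0.0, 'joint_positions': [1.421, 0.502, -0.427, 1.551, 0.221, 1.138, -0.21], 'dq': [0.002, -0.0, 0.001, -0.002, -0.0, 0.001, 0.001], 'tau': [0.0, -56.659, -5.816, -27.911, -0.069, 0.031, 0.0], 'position': [260.441, -594.766, 225.663], 'tool_rot': [-0.001, 0.979, 0.205, -0.0], 'wrist_force': [-0.709, -0.084, -0.037], 'torque': [-0.024, -0.001, 0.012], 'grasp_force': 0.0, 'gripper_width': 92.013}
scene [[478.5547044554114, 0.0, 283.17458716249064], [0.0, 478.5547044554114, 208.24729335335908], [0.0, 0.0, 1.0]] [[-0.769, 0.483, -0.419, 1018.639], [0.639, 0.599, -0.483, 537.0], [0.018, -0.639, -0.769, 911.725], [0.0, 0.0, 0.0, 1.0]]
tray [([214.0, 166.0], 0.74)]
tray_grip [([214.0, 165.0], 0.79)]
pocket [([211.0, 166.0], 0.91)]
ball_center [([202.0, 177.0], 0.61)]
cap_top []
cup [([400.0, 308.0], 0.96), ([332.0, 271.0], 0.89)]
block [([272.0, 222.0], 0.67)]
pencils [([280.0, 339.0], 0.82)]
carton []
sander [([144.0, 193.0], 0.77)]
top [[458.78156619214025, 0.0, 281.923070896903], [0.0, 458.78156619214025, 207.11499944374717], [0.0, 0.0, 1.0]] [[-0.023, -0.997, 0.074, 489.504], [-1.0, 0.024, 0.013, 11.963], [-0.014, -0.074, -0.997, 977.106], [0.0, 0.0, 0.0, 1.0]]
tray [([412.0, 198.0], 0.58)]
tray_grip [([415.0, 197.0], 0.65)]
pocket [([413.0, 201.0], 0.71)]
ball_center [([403.0, 174.0], 0.69)]
cap_top [([426.0, 220.0], 0.63)]
cup [([228.0, 315.0], 0.79), ([139.0, 237.0], 0.78), ([208.0, 214.0], 0.62), ([169.0, 112.0], 0.53)]
block [([296.0, 199.0], 0.65)]
pencils [([170.0, 112.0], 0.77)]
carton [([305.0, 97.0], 0.72)]
sander [([414.0, 99.0], 0.89)]
```

View pics/top0.png

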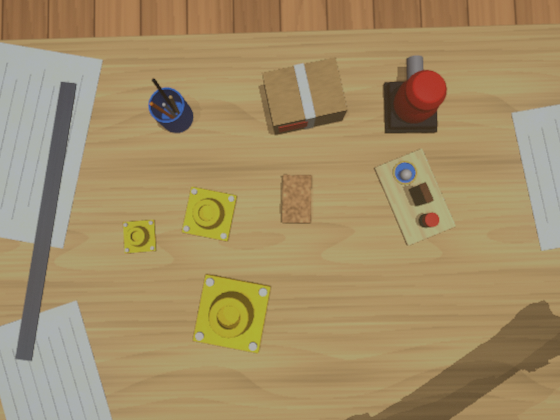

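View pics/scene0.png

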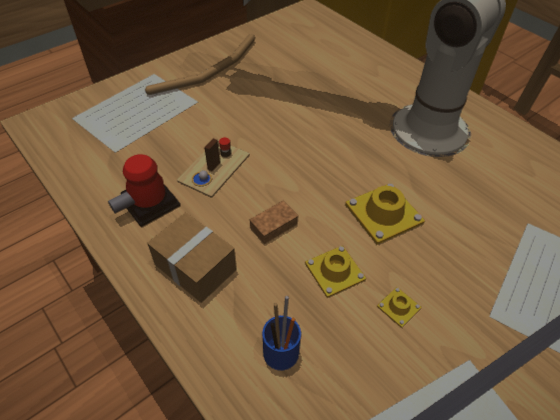

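Top view: tray with pocket (405,173), grip (420,195), cap (430,220); three yellow housings, the middle one at (209,213); the small one is at (139,237) and the large one at (232,314). The sander at (411,105) stands close to the tray's pocket end. In the scene view the same housing is at (336,268).

```bash
cat > h.py <<'E'
from rig import r
import numpy as np,cv2
from scipy.spatial.transform import Rotation as R
def w(f,uv,z):
    M=f["cam_to_world"];d=M[:3,:3]@np.linalg.solve(f["mtx"],[*uv,1]);o=M[:3,3]
    return o+d*(z-o[2])/d[2]
def blob(f,lo,hi,box):
    h=cv2.cvtColor(f["img"],cv2.COLOR_RGB2HSV);m=cv2.inRange(h,lo,hi);k=np.zeros_like(m);a,b,c,d=box;k[b:d,a:c]=m[b:d,a:c];return k
def cen(m):
    n,l,s,c=cv2.connectedComponentsWithStats(m);i=1+np.argmax(s[1:,4]);(x,y),rd=cv2.minEnclosingCircle(np.argwhere(l==i)[:,::-1].astype(np.float32));return (x,y),rd,s[i,4]
E
python3 - <<'E'
from h import *
P=lambda *a:print(*[np.round(x,1) for x in a])
t=r.grab_frame("top")
c=r.cut_out("tray","top")[0]["region"].astype(np.uint8)
rc=cv2.minAreaRect(np.argwhere(c)[:,::-1].astype(np.float32));b=cv2.boxPoints(rc);print("tray mask",rc)
W=np.array([w(t,p,8)[:2] for p in b]);P("corners",W,"centre",W.mean(0),"sides",np.linalg.norm(W[1]-W[0]),np.linalg.norm(W[2]-W[1]))
e=max((W[1]-W[0],W[2]-W[1]),key=np.linalg.norm);print("yaw",np.degrees(np.arctan2(e[1],e[0])))
q=cen(blob(t,(95,80,40),(135,255,255),(385,155,425,190)));P("pocket",q[0],q[1],w(t,q[0],8))
for d in r.cut_out("cup","top"):
    m=d["region"].astype(np.uint8);rr=cv2.minAreaRect(np.argwhere(m)[:,::-1].astype(np.float32));print("cup",np.round(d["uv"]),rr,np.round(w(t,rr[0],8),1))
for n in("cap_top","block","sander","carton"):
    d=r.find_in(n,"top")
    if d:P(w(t,d[0]["uv"],{"cap_top":45,"block":20,"sander":70,"carton":60}[n])),print(n)
s=r.grab_frame("scene")
q=cen(blob(s,(95,80,40),(135,255,255),(185,160,225,195)));P("s pocket",q[0],q[1],w(s,q[0],8))
x=lambda f,n:f["img"] 
cr=lambda f,a,b:cv2.resize(f["img"][b:b+75,a:a+100],(400,300),interpolation=cv2.INTER_CUBIC)
cv2.imwrite("pics/crop1.png",np.vstack([np.hstack([cr(t,370,145),cr(t,160,175)]),np.hstack([cr(s,170,125),cr(s,290,230)])])[:,:,::-1])
E
```

```text
tray mask ((414.1054382324219, 196.84002685546875), (85.7208023071289, 52.95561981201172), 67.06790161132812)Traceback (most recent call last):
  File "<stdin>", line 6, in <module>
  File "<stdin>", line 2, in <lambda>
    return _wrapfunc(a, 'round', decimals=decimals, out=out)
    return _wrapit(obj, method, *args, **kwds)
    result = getattr(arr, method)(*args, **kwds)
numpy._core._exceptions._UFuncNoLoopError: ufunc 'multiply' did not contain a loop with signature matching types (dtype('<U7'), dtype('float64')) -> None
```

```bash
python3 - <<'E'
from h import *
P=lambda *a:print(*[x if isinstance(x,str) else np.round(x,1).tolist() for x in a])
t=r.grab_frame("top")
c=r.cut_out("tray","top")[0]["region"].astype(np.uint8)
rc=cv2.minAreaRect(np.argwhere(c)[:,::-1].astype(np.float32));b=cv2.boxPoints(rc)
W=np.array([w(t,p,8)[:2] for p in b]);P("corners",W,"centre",W.mean(0),"sides",np.linalg.norm(W[1]-W[0]),np.linalg.norm(W[2]-W[1]))
e=max((W[1]-W[0],W[2]-W[1]),key=np.linalg.norm);P("yaw",np.degrees(np.arctan2(e[1],e[0])))
q=cen(blob(t,(95,80,40),(135,255,255),(385,155,425,190)));P("pocket",q[0],q[1],w(t,q[0],8))
for d in r.cut_out("cup","top"):
    m=d["region"].astype(np.uint8);rr=cv2.minAreaRect(np.argwhere(m)[:,::-1].astype(np.float32));P("cup",d["uv"],rr[0],rr[1],rr[2],w(t,rr[0],8))
for n,z in dict(cap_top=45,block=20,sander=70,carton=60).items():
    d=r.find_in(n,"top")
    if d:P(n,d[0]["uv"],w(t,d[0]["uv"],z))
s=r.grab_frame("scene")
q=cen(blob(s,(95,80,40),(135,255,255),(185,160,225,195)));P("s pocket",q[0],q[1],w(s,q[0],8))
for d in r.cut_out("cup","scene"): P("s cup",d["uv"])
cr=lambda f,a,b:cv2.resize(f["img"][b:b+75,a:a+100],(400,300),interpolation=cv2.INTER_CUBIC)
cv2.imwrite("pics/crop1.png",np.vstack([np.hstack([cr(t,370,145),cr(t,160,175)]),np.hstack([cr(s,170,125),cr(s,290,230)])])[:,:,::-1])
E
```

```text
corners [[641.5, -170.8], [682.9, -279.7], [511.9, -339.8], [471.3, -232.2]] centre [576.9, -255.6] sides 116.5 181.3
yaw -160.6
pocket [404.7, 172.1] 9.9 [629.5, -238.0, 8.0]
cup [139.6, 238.1] [138.9, 236.4] [31.5, 33.4] 85.6 [506.6, 328.5, 8.0]
cup [209.1, 212.1] [208.7, 213.7] [47.3, 48.1] 11.6 [551.1, 179.9, 8.0]
cup [227.0, 315.5] [231.0, 313.5] [68.0, 68.8] 10.5 [341.5, 135.6, 8.0]
cap_top [429.0, 218.4] [528.5, -273.4, 45.0]
block [296.6, 202.6] [569.2, -6.9, 20.0]
sander [414.2, 97.9] [770.4, -247.5, 70.0]
carton [304.9, 96.4] [782.7, -28.6, 60.0]
s pocket [201.4, 178.5] 7.8 [627.1, -239.4, 8.0]
s cup [330.9, 272.9]
s cup [386.1, 215.4]
s cup [401.1, 309.8]
```

View pics/crop1.png

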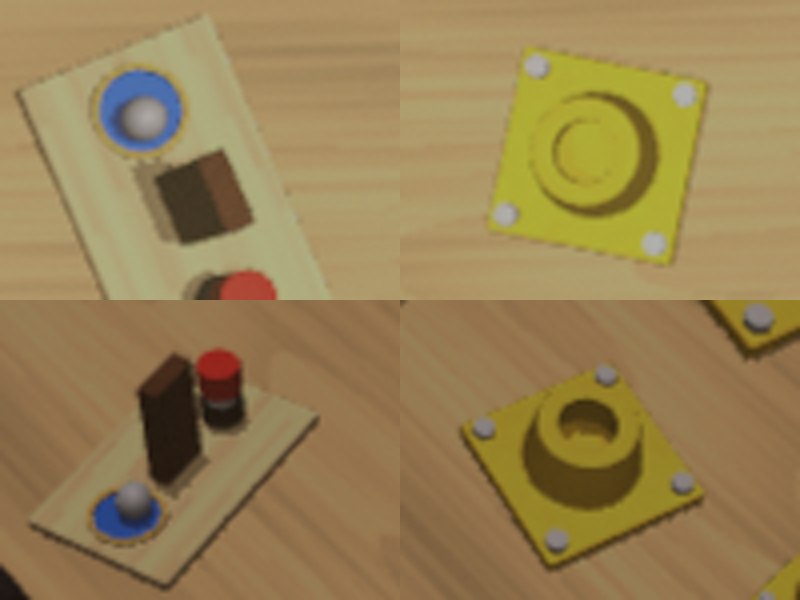

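The crops agree: pocket at (405,172.5) in the top view, the cap clearly proud, and the housing mouth at (206.5,213). The tray's yaw is about 20° and its centre about (577,-257), which puts the cap at about (525,-276).

The rows are not in the units I measure in: shifts go in shares of 500 mm and turns go in shares of 180 degrees. I convert before sending: 30 mm is 0.06, 26.4 mm is 0.0528, 0.064 rad is 0.0204.

Request:
inch_along:
  motion: {"dx":[0, 0.03, 0.0528, 0.0528, 0.0528, 0.0528, 0.0528, 0.0528, 0.0528, 0.0528, 0.0528, 0.0528, 0.0528, 0.0528, 0.0516, 0, 0, 0, 0, 0], "dy":[0, -0.018, -0.0308, -0.0308, -0.0308, -0.0308, -0.0308, -0.0308, -0.0308, -0.0308, -0.0308, -0.0308, -0.0308, -0.0308, -0.03, 0, 0, 0, 0, 0], "dz":[0, 0, 0, 0, 0, 0, 0, 0, 0, 0, 0, 0, 0, 0, 0, 0.06, 0.06, 0.06, 0.04, 0], "wx":[0, 0, 0, 0, 0, 0, 0, 0, 0, 0, 0, 0, 0, 0, 0, 0, 0, 0, 0, 0], "wy":[0, 0, 0, 0, 0, 0, 0, 0, 0, 0, 0, 0, 0, 0, 0, 0, 0, 0, 0, 0], "wz":[0.0204, 0, 0, 0, 0, 0, 0, 0, 0, 0, 0, 0, 0, 0, 0, 0, 0, 0, 0, 0]}
  jaw: 0
  grip_n: 30

```text
time: 3.32
position: [522.1, -275.5, 112.1]
tool_rot: [-0.003, 0.985, 0.174, -0.003]
wrist_force: [-0.2, 0.0, 0.9]
gripper_width: 0.2
grasp_force: 0.0
```

```bash
python3 - <<'E'
from h import *
s=r.sense();print(np.round(s["position"],1),np.degrees(R.from_quat(np.roll(s["tool_rot"],-1)).as_matrix()).round(1).tolist(),s["wrist_force"])
f=r.grab_frame("scene");t=r.grab_frame("top")
cr=lambda f,a,b:cv2.resize(f["img"][b:b+150,a:a+100],(400,600),interpolation=cv2.INTER_CUBIC)
cv2.imwrite("pics/c2.png",np.hstack([cr(f,170,80),cr(t,370,125)])[:,:,::-1])
E
```

```text
[ 522.1 -275.5  112.1] [[53.8, 19.6, -0.4], [19.6, -53.8, 0.2], [-0.3, -0.4, -57.3]] [-0.1558639   0.02110979  0.92906575]
```

View pics/c2.png

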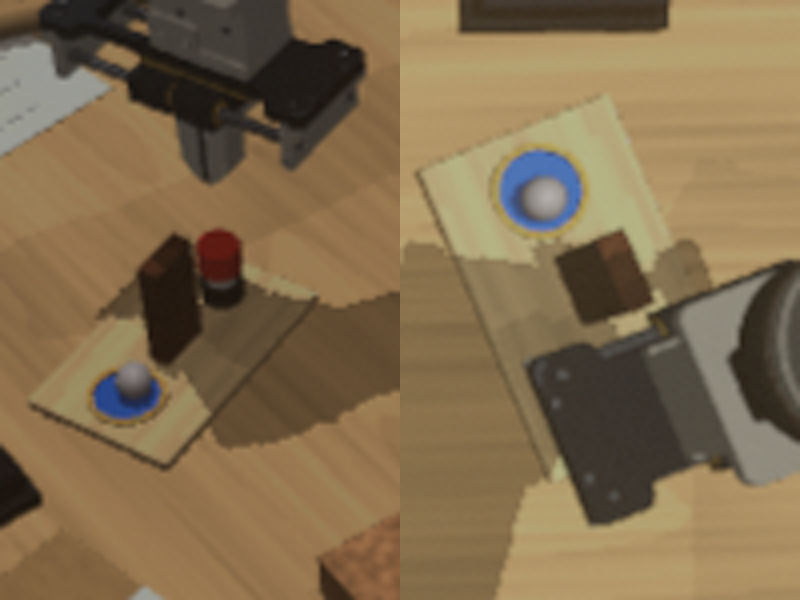

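The closed fingertips stand above the red cap (scene crop 212,175 over 219,243), aligned with the tray; the ball is in its pocket. I'll go down in stages.

In the tool's units: 20 mm is 0.04, 12 mm is 0.024.

Request:
inch_along:
  motion: {"dx":[0.004, 0.002, 0, 0, 0, 0, 0], "dy":[0, 0, 0, 0, 0, 0, 0], "dz":[0.04, 0.04, 0.024, 0.006, 0.004, 0.002, 0], "wx":[0, 0, 0, 0, 0, 0, 0], "wy":[0, 0, 0, 0, 0, 0, 0], "wz":[0, 0, 0, 0, 0, 0, 0]}

```text
time: 4.0
position: [529.1, -276.3, 59.8]
tool_rot: [0.001, 0.985, 0.173, 0.001]
wrist_force: [-0.4, -0.5, -0.4]
gripper_width: 0.2
grasp_force: 0.0
```

Request:
inch_along:
  motion: {"dx":[0, 0, 0, 0], "dy":[0, 0, 0, 0], "dz":[0.003, 0.003, 0.002, 0], "wx":[0, 0, 0, 0], "wy":[0, 0, 0, 0], "wz":[0, 0, 0, 0]}

```text
time: 4.33
position: [528.2, -276.0, 54.7]
tool_rot: [0.0, 0.985, 0.174, -0.0]
wrist_force: [0.2, 0.5, -0.1]
gripper_width: 0.2
grasp_force: 0.0
```

In the tool's units: 1.5 mm is 0.003.

Request:
inch_along:
  motion: {"dx":[0, 0, 0], "dy":[0, 0, 0], "dz":[0.003, 0.003, 0], "wx":[0, 0, 0], "wy":[0, 0, 0], "wz":[0, 0, 0]}

```text
time: 4.58
position: [528.4, -276.0, 51.9]
tool_rot: [0.0, 0.985, 0.174, 0.0]
wrist_force: [-0.8, 0.5, 2.2]
gripper_width: 0.7
grasp_force: 1.6
```

Request:
inch_along:
  motion: {"dx":[0, 0, 0], "dy":[0, 0, 0], "dz":[0.003, 0.003, 0], "wx":[0, 0, 0], "wy":[0, 0, 0], "wz":[0, 0, 0]}

```text
time: 4.83
position: [528.4, -276.0, 48.7]
tool_rot: [0.0, 0.985, 0.174, 0.0]
wrist_force: [-0.8, -0.6, 3.7]
gripper_width: 0.5
grasp_force: 1.3
```

Request:
inch_along:
  motion: {"dx":[0, 0, 0], "dy":[0, 0, 0], "dz":[0.003, 0.003, 0], "wx":[0, 0, 0], "wy":[0, 0, 0], "wz":[0, 0, 0]}

```text
time: 5.08
position: [528.5, -276.0, 45.6]
tool_rot: [0.0, 0.985, 0.174, 0.0]
wrist_force: [-0.4, -0.2, 4.8]
gripper_width: 0.3
grasp_force: 1.2
```

Contact at z≈53, and the cap is sliding at about 5 N. I'll press on until the force rises.

In the tool's units: 1 mm is 0.002, 0.5 mm is 0.001.

Request:
inch_along:
  motion: {"dx":[0, 0, 0, 0], "dy":[0, 0, 0, 0], "dz":[0.002, 0.001, 0, 0], "wx":[0, 0, 0, 0], "wy":[0, 0, 0, 0], "wz":[0, 0, 0, 0]}

```text
time: 5.42
position: [528.5, -276.0, 44.4]
tool_rot: [0.0, 0.985, 0.174, 0.0]
wrist_force: [-1.8, -0.3, 3.8]
gripper_width: 0.0
grasp_force: 2.4
```

Request:
inch_along:
  motion: {"dx":[0, 0, 0], "dy":[0, 0, 0], "dz":[0.001, 0, 0], "wx":[0, 0, 0], "wy":[0, 0, 0], "wz":[0, 0, 0]}

```text
time: 5.67
position: [528.5, -276.0, 44.3]
tool_rot: [0.0, 0.985, 0.174, 0.0]
wrist_force: [-1.4, 1.4, 8.1]
gripper_width: 0.3
grasp_force: 4.2
```

In the tool's units: 0.5 mm is 0.001, 0.3 mm is 0.0006.

Request:
inch_along:
  motion: {"dx":[0, 0, 0, 0, 0], "dy":[0, 0, 0, 0, 0], "dz":[0.001, 0.0006, 0, 0, 0], "wx":[0, 0, 0, 0, 0], "wy":[0, 0, 0, 0, 0], "wz":[0, 0, 0, 0, 0]}

```text
time: 6.08
position: [528.5, -276.0, 44.2]
tool_rot: [0.0, 0.985, 0.174, 0.0]
wrist_force: [-4.7, 1.6, 14.8]
gripper_width: 0.1
grasp_force: 7.1
```

It's home: hard stop at z=44.2 with 15 N. Now up, open, over the grip, and check.

In the tool's units: -30 mm is -0.06, -23 mm is -0.046.

Request:
inch_along:
  motion: {"dx":[0, 0, 0, 0, 0, 0], "dy":[0, 0, 0, 0, 0, 0], "dz":[-0.01, -0.04, -0.06, -0.06, -0.046, 0], "wx":[0, 0, 0, 0, 0, 0], "wy":[0, 0, 0, 0, 0, 0], "wz":[0, 0, 0, 0, 0, 0]}

```text
time: 6.58
position: [531.6, -277.0, 155.8]
tool_rot: [0.002, 0.985, 0.174, 0.003]
wrist_force: [0.5, 0.1, 1.5]
gripper_width: 0.5
grasp_force: 0.0
```

Request:
inch_along:
  motion: {"dx":[0.03, 0.04, 0.032, 0, 0, 0, 0, 0], "dy":[0, 0, 0, 0, 0, 0, 0, 0], "dz":[0, 0, 0, 0, 0, 0, 0, 0], "wx":[0, 0, 0, 0, 0, 0, 0, 0], "wy":[0, 0, 0, 0, 0, 0, 0, 0], "wz":[0, 0, 0, 0, 0, 0, 0, 0]}
  jaw: 92

```text
time: 7.25
position: [575.1, -259.4, 150.6]
tool_rot: [0.0, 0.985, 0.173, -0.001]
wrist_force: [0.3, -0.7, -0.3]
gripper_width: 48.9
grasp_force: 0.0
```

```bash
python3 - <<'E'
from h import *
s=r.sense();T=np.eye(4);T[:3,:3]=R.from_quat(np.roll(s["tool_rot"],-1)).as_matrix();T[:3,3]=s["position"];print(T.round(3).tolist())
w_=r.grab_frame("wrist");f=r.grab_frame("scene");print(w_["mtx"].tolist(),w_["mount"].round(3).tolist())
q=cen(blob(f,(95,80,40),(135,255,255),(185,160,225,195)));print(q,w(f,q[0],8))
for n in("tray_grip","pocket","cap_top"):print(n,r.find_in(n,"wrist")[:1])
cr=cv2.resize(f["img"][80:230,170:270],(267,400),interpolation=cv2.INTER_CUBIC)
cv2.imwrite("pics/c3.png",np.hstack([cr,cv2.resize(w_["img"],(533,400))])[:,:,::-1])
E
```

```text
[[0.94, 0.341, -0.001, 575.128], [0.341, -0.94, -0.0, -259.351], [-0.001, -0.0, -1.0, 150.591], [0.0, 0.0, 0.0, 1.0]]
[[325.19226210127806, 0.0, 282.09860922749215], [0.0, 325.19226210127806, 211.1483574518401], [0.0, 0.0, 1.0]] [[0.0, -0.963, -0.268, 73.639], [1.0, -0.0, 0.001, 0.654], [-0.001, -0.268, 0.963, -158.553], [0.0, 0.0, 0.0, 1.0]]
((201.5, 179.0), 7.762187480926514, np.int32(86)) [ 627.86024581 -237.68463594    8.        ]
tray_grip [{'uv': [278.0, 187.9], 'score': 0.95}]
pocket [{'uv': [282.2, 186.5], 'score': 0.87}]
cap_top [{'uv': [280.1, 262.6], 'score': 0.6}]
```

View pics/c3.png

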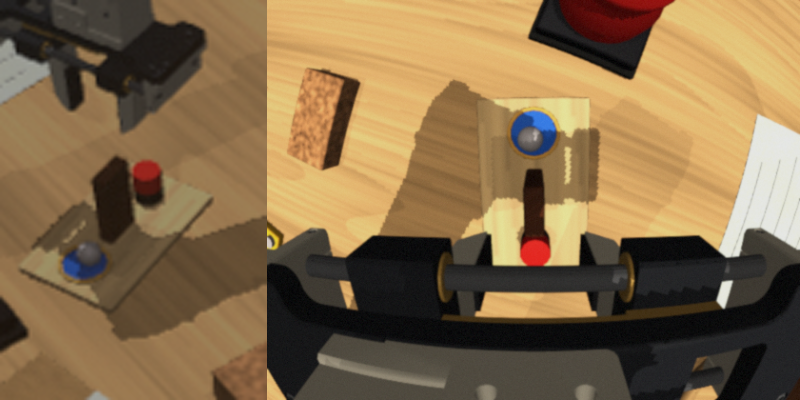

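The cap is home (no gap), the blade sits midway between the fingers (wrist view column 535, centre line 535.6), and the ball is in its pocket. Descend and grip.

In the tool's units: 20 mm is 0.04, 15 mm is 0.03.

Request:
inch_along:
  motion: {"dx":[0.004, 0, 0, 0, 0, 0, 0, 0, 0, 0, 0, 0, 0], "dy":[-0.002, 0, 0, 0, 0, 0, 0, 0, 0, 0, 0, 0, 0], "dz":[0, 0, 0, 0, 0.03, 0.04, 0.04, 0.04, 0.03, 0.014, 0.005, 0, 0], "wx":[0, 0, 0, 0, 0, 0, 0, 0, 0, 0, 0, 0, 0], "wy":[0, 0, 0, 0, 0, 0, 0, 0, 0, 0, 0, 0, 0], "wz":[0, 0, 0, 0, 0, 0, 0, 0, 0, 0, 0, 0, 0]}
  jaw: 92

```text
time: 8.58
position: [578.6, -257.0, 52.4]
tool_rot: [0.0, 0.985, 0.174, 0.001]
wrist_force: [-0.2, 0.3, 0.5]
gripper_width: 92.1
grasp_force: 0.0
```

Request:
inch_along:
  motion: {"dx":[0, 0, 0, 0, 0, 0, 0, 0, 0, 0], "dy":[0, 0, 0, 0, 0, 0, 0, 0, 0, 0], "dz":[0, 0, 0, 0, 0, 0, 0, 0, 0, 0], "wx":[0, 0, 0, 0, 0, 0, 0, 0, 0, 0], "wy":[0, 0, 0, 0, 0, 0, 0, 0, 0, 0], "wz":[0, 0, 0, 0, 0, 0, 0, 0, 0, 0]}
  jaw: 24
  grip_n: 10

```text
time: 9.42
position: [577.7, -256.8, 51.4]
tool_rot: [-0.0, 0.985, 0.174, -0.0]
wrist_force: [0.3, 0.4, 0.4]
gripper_width: 29.5
grasp_force: 0.0
```

Request:
inch_along:
  motion: {"dx":[0, 0, 0, 0, 0, 0], "dy":[0, 0, 0, 0, 0, 0], "dz":[0, 0, 0, 0, 0, 0], "wx":[0, 0, 0, 0, 0, 0], "wy":[0, 0, 0, 0, 0, 0], "wz":[0, 0, 0, 0, 0, 0]}
  jaw: 0
  grip_n: 15

```text
time: 9.92
position: [577.8, -256.9, 51.4]
tool_rot: [0.0, 0.985, 0.174, 0.0]
wrist_force: [0.2, -0.0, -0.5]
gripper_width: 15.7
grasp_force: 15.0
```

Request:
inch_along:
  motion: {"dx":[0, 0, 0, 0], "dy":[0, 0, 0, 0], "dz":[0, 0, 0, 0], "wx":[0, 0, 0, 0], "wy":[0, 0, 0, 0], "wz":[0, 0, 0, 0]}
  jaw: 0
  grip_n: 40

```text
time: 10.25
position: [577.8, -256.9, 51.4]
tool_rot: [0.0, 0.985, 0.174, 0.0]
wrist_force: [1.0, -0.6, -1.2]
gripper_width: 16.2
grasp_force: 40.0
```

Gripped (16 mm). Lift 60 mm smoothly with gentle ramps, then check level.

In the tool's units: -8 mm is -0.016, -7 mm is -0.014.

Request:
inch_along:
  motion: {"dx":[0, 0, 0, 0, 0, 0, 0, 0, 0, 0, 0, 0, 0, 0, 0, 0, 0, 0, 0, 0], "dy":[0, 0, 0, 0, 0, 0, 0, 0, 0, 0, 0, 0, 0, 0, 0, 0, 0, 0, 0, 0], "dz":[-0.001, -0.003, -0.006, -0.009, -0.012, -0.014, -0.016, -0.016, -0.016, -0.016, -0.016, -0.016, -0.016, -0.014, -0.012, -0.009, -0.006, -0.003, 0, 0], "wx":[0, 0, 0, 0, 0, 0, 0, 0, 0, 0, 0, 0, 0, 0, 0, 0, 0, 0, 0, 0], "wy":[0, 0, 0, 0, 0, 0, 0, 0, 0, 0, 0, 0, 0, 0, 0, 0, 0, 0, 0, 0], "wz":[0, 0, 0, 0, 0, 0, 0, 0, 0, 0, 0, 0, 0, 0, 0, 0, 0, 0, 0, 0]}

```text
time: 11.92
position: [577.6, -256.8, 151.6]
tool_rot: [-0.0, 0.985, 0.174, -0.0]
wrist_force: [-0.1, -1.0, -2.8]
gripper_width: 15.7
grasp_force: 40.0
```

```bash
python3 - <<'E'
from h import *
s=r.sense();p=s["position"];print(p,s["torque"])
w_=r.grab_frame("wrist");f=r.grab_frame("scene")
cr=cv2.resize(f["img"][40:190,170:270],(267,400),interpolation=cv2.INTER_CUBIC)
cv2.imwrite("pics/c4.png",np.hstack([cr,cv2.resize(w_["img"],(533,400))])[:,:,::-1])
t=r.grab_frame("top")
d=[x for x in r.cut_out("cup","top")]
for f,c in((t,"top"),):
  for x in d:
    rr=cv2.minAreaRect(np.argwhere(x["region"])[:,::-1].astype(np.float32));print(x["uv"],w(f,rr[0],6).round(1),np.array(rr[1])/f["mtx"][0,0]*970)
print("mouth top",w(t,(206.5,213),45).round(1),"scene",w(r.grab_frame("scene"),(336.7,264.5),45).round(1))
E
```

```text
[ 577.55446828 -256.79996458  151.61392953] [ 0.02000269  0.02366774 -0.03990242]
[230.2, 313.3] [340.9 133.6   6. ] [147.20927392 147.17089875]
[141.4, 238.5] [506.4 328.5   6. ] [65.99875608 69.07977073]
[210.7, 213.6] [550.2 179.6   6. ] [101.36280423  99.52818407]
mouth top [550.3 177.9  45. ] scene [557.5 186.1  45. ]
```

View pics/c4.png

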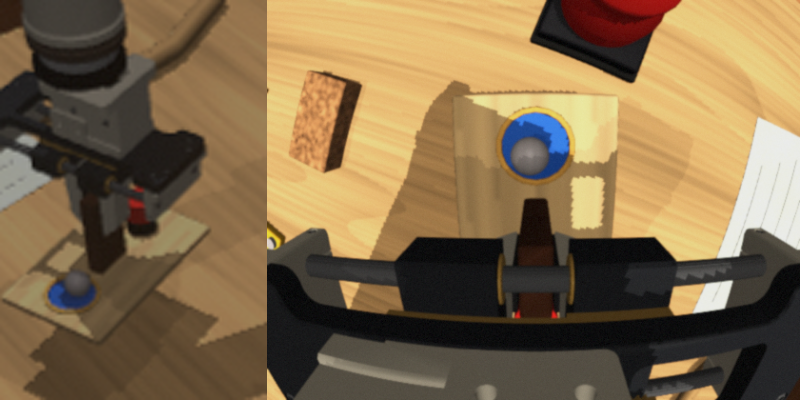

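The tray hangs level about 100 mm up with the ball in the pocket. The target housing foot measures 100 mm (middle-sized), mouth ≈ (551,180). Carry with a soft ramp.

In the tool's units: -15 mm is -0.03, -14 mm is -0.028.

Request:
inch_along:
  motion: {"dx":[0.0004, 0.0006, 0.0014, 0.002, 0.0026, 0.0034, 0.004, 0.0046, 0.005, 0.005, 0.005, 0.005, 0.005, 0.005, 0.005, 0.005, 0.005, 0.005, 0.005, 0.005], "dy":[-0.002, -0.004, -0.008, -0.012, -0.016, -0.02, -0.024, -0.028, -0.03, -0.03, -0.03, -0.03, -0.03, -0.03, -0.03, -0.03, -0.03, -0.03, -0.03, -0.03], "dz":[0, 0, 0, 0, 0, 0, 0, 0, 0, 0, 0, 0, 0, 0, 0, 0, 0, 0, 0, 0], "wx":[0, 0, 0, 0, 0, 0, 0, 0, 0, 0, 0, 0, 0, 0, 0, 0, 0, 0, 0, 0], "wy":[0, 0, 0, 0, 0, 0, 0, 0, 0, 0, 0, 0, 0, 0, 0, 0, 0, 0, 0, 0], "wz":[0, 0, 0, 0, 0, 0, 0, 0, 0, 0, 0, 0, 0, 0, 0, 0, 0, 0, 0, 0]}

```text
time: 13.83
position: [533.4, -18.9, 152.1]
tool_rot: [0.0, 0.985, 0.174, 0.0]
wrist_force: [-0.8, -0.4, -2.6]
gripper_width: 15.6
grasp_force: 40.0
```

Request:
inch_along:
  motion: {"dx":[0.005, 0.005, 0.005, 0.005, 0.005, 0.005, 0.005, 0.005, 0.0048, 0.0044, 0.0036, 0.003, 0.0024, 0.0016, 0.001, 0.0004, 0, 0, 0, 0], "dy":[-0.03, -0.03, -0.03, -0.03, -0.03, -0.03, -0.03, -0.03, -0.028, -0.026, -0.022, -0.018, -0.014, -0.01, -0.006, -0.003, -0.001, 0, 0, 0], "dz":[0, 0, 0, 0, 0, 0, 0, 0, 0, 0, 0, 0, 0, 0, 0, 0, 0, 0, 0, 0], "wx":[0, 0, 0, 0, 0, 0, 0, 0, 0, 0, 0, 0, 0, 0, 0, 0, 0, 0, 0, 0], "wy":[0, 0, 0, 0, 0, 0, 0, 0, 0, 0, 0, 0, 0, 0, 0, 0, 0, 0, 0, 0], "wz":[0, 0, 0, 0, 0, 0, 0, 0, 0, 0, 0, 0, 0, 0, 0, 0, 0, 0, 0, 0]}

```text
time: 15.5
position: [499.9, 162.2, 151.9]
tool_rot: [0.0, 0.985, 0.173, -0.0]
wrist_force: [-0.2, -1.3, -2.9]
gripper_width: 15.7
grasp_force: 40.0
```

```bash
python3 - <<'E'
from h import *
s=r.sense();p=s["position"]
f=r.grab_frame("scene");t=r.grab_frame("top");w_=r.grab_frame("wrist")
H=p[2]-51.4+8
for n,g,b in(("scene",f,(250,180,420,330)),("top",t,(140,130,300,280))):
    m=blob(g,(95,80,40),(135,255,255),b);q=cen(m);print(n,q,w(g,q[0],H).round(1))
for n in("pocket","ball_center"):print(r.find_in(n,"wrist")[:1])
cv2.imwrite("pics/c5.png",np.hstack([cv2.resize(f["img"][150:330,240:420],(400,400)),cv2.resize(t["img"][120:300,130:310],(400,400))])[:,:,::-1])
E
```

```text
scene ((340.5, 243.0), 9.962529182434082, np.int32(175)) [548.7 178.7 108.5]
top ((198.5, 205.5), 9.617792129516602, np.int32(140)) [560.9 181.7 108.5]
[{'uv': [283.1, 181.7], 'score': 0.98}]
[{'uv': [276.7, 162.1], 'score': 0.86}]
```

View pics/c5.png

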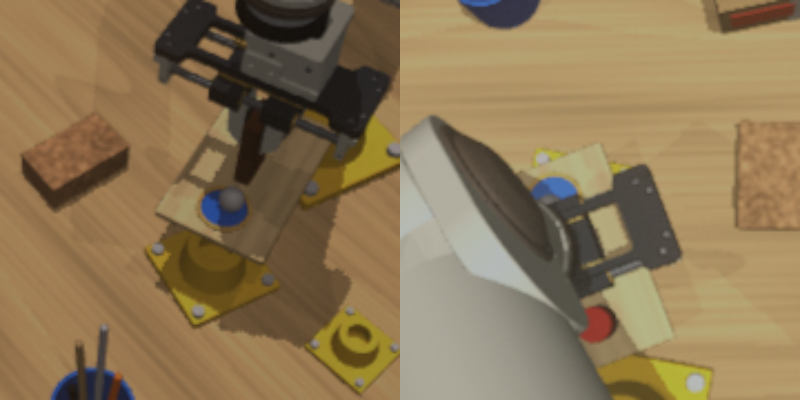

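The ball is in its pocket (scene crop 225,205), the tray is level over the middle housing, and the block is untouched. The scene view puts the pocket at (549,179), against the mouth at (551,180); the top view is partly hidden by the arm.

Request:
inch_along:
  motion: {"dx":[0, 0, 0, 0, 0, 0], "dy":[0, 0, 0, 0, 0, 0], "dz":[0, 0, 0, 0, 0, 0], "wx":[0, 0, 0, 0, 0, 0], "wy":[0, 0, 0, 0, 0, 0], "wz":[0, 0, 0, 0, 0, 0]}

```text
time: 16.25
position: [499.8, 162.8, 152.0]
tool_rot: [0.0, 0.985, 0.174, 0.0]
wrist_force: [-0.1, 0.2, -1.9]
gripper_width: 16.1
grasp_force: 40.0
```

```bash
python3 -c "
from rig import r
print(r.close_job())"
```

```text
the job is handed in; nothing more can be done
None
```

I handed the job in at 16.3 s (no verdict came back): the cap is pressed home, and the tray is held level about 100 mm up, with the ball in its pocket and the pocket within about 5 mm of the middle housing's mouth by my measurements.

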